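# Bolt down the tool chest and hold its lid at the balance point

## Robot

A 7-joint arm with a two-finger parallel gripper is mounted at the origin on the work surface. World frame = base frame: x ahead of the robot, y to its left, z up, the work surface at z = 0. Lengths are in m, angles in rad, forces in N, time in s.
With the tool pointing down it reaches from about 0.4 to 0.85 m from the base axis. Payload 10.4 kg.
Tool frame: the origin (TCP) lies between the finger pads; the fingertips stand 22 mm ahead of it and the grasp point (between the pads) lies 3 mm ahead of it (r.nose_length is the distance from the TCP to the fingertips, in m); z points along the fingers, y is the line along which they close (so a half turn about z gives the same grasp; the last joint's range is limited). The gripper opens to 87 mm and grips with 3 to 60 N. Pads are 19 mm wide; open, the fingers measure 117 mm over their backs; the gripper's body (75 mm by 190 mm) begins 51 mm behind the grasp point.
Start: joints at [-1.371, 0.332, -0.065, 1.46, 0.022, 1.35, -0.088], TCP at [0.138, 0.61, 0.245] pointing down, gripper open.
Joint ranges: [-2.6, 2.6], [-0.5, 2.12], [-1.47, 1.34], [0.16, 2.42], [-1.27, 4.41], [0.06, 2.06], [-2.6, 2.6]. Speed limits (rad/s): [2.22, 2.22, 2.79, 2.79, 3.14, 3.14, 3.14].

## Interface

Orientations are given as a unit quaternion [x, y, z, w].
In Python, from bench import readout, cams, r gives the robot as it stands. The module is installed in compiled form; this text tells all that it offers.
- The arm moves only by the tool step_arm, never from a script. Its argument "deltas" is a list that holds one entry, the list of rows, each a list of 7 numbers: the turn, a rotation vector about the tool's x, y, z in rad, then the shift along the tool's x, y, z in m, then the opening in per cent of the stroke, from 0 (shut) to 100 (fully open). A call has 1 to 20 rows; each row is the pose to reach, as a shift and turn from the pose commanded when the call began, along the tool's axes at that moment; what a row does not reach only later rows make up. A row lasts 1/8 s, in which the tool goes at most 62.5 mm and 10.7 degrees, less where a joint would pass 70% of its speed; a pose out of reach is approached as far as the arm can. A call with a gripper value outside its range is refused whole. The fingers move at their own pace and stop on an object; "squeeze" is the grip in N (left out, the last holds). Time passes only in rows, so rows that repeat a pose let the fingers close. It gives the time, the measured TCP pose, the force, the opening and the grip force at its end, in the units of the state.
- readout.read_state(): the state, without advancing time (a new reading comes with each control period).
- cams.camera(name): name is "scene" or "side" or "wrist"; returns a dict with "img" (480x640x3 uint8, red, green, blue), "fx", "fy", "cx", "cy" (pixels), "origin" and "rotation" of the camera in the world; the wrist camera has in their place "T_tool_cam" (4x4, takes a point from camera to tool coordinates, whose origin is the TCP and whose axes are the flange's). Camera axes: x right, y up, looking along -z (the intrinsics and any distortion apply to the point x, -y, -z); pixel columns grow to the right and rows downward; lengths in m; the calibration is good to about 2 mm. A picture is of the moment at which its call begins: read the wrist's pose just before it. There is no depth.
- r.close_job(): hands the job in; it is judged then, once.
The state is a dict: "time": time; "joint_positions": joint angles; "joint_vel": joint speeds; "joint_torque": joint torques, N m; "ee_pos": TCP position; "eef_rot": TCP orientation; "ft_force": force on the tool from outside, world axes, zero at the start; "torque": the same for the moment, N m; "width": finger opening in m; "grip_force": force on a finger pad.
Only numpy, scipy, OpenCV 4.12 (cv2) and the standard library are available. Lean on these libraries where they do the work, as an engineer would, in place of code of your own. Each camera call takes 0.05 s, during which the arm holds its last target. There are 200 camera calls.

## Task

I am about to fit a lid stay to the small wooden tool chest. First slide the barrel bolt beside it fully home into its keeper so that the chest is locked to its board, and only then take the lid by its steel bar handle and swing it up until it stands straight upright, balanced over its hinge, never letting it drop over backwards. Finish while still gripping the handle with the lid held still there, and leave the hammer, jar and bottle alone.

Things in the scene. Friction and masses are not known exactly. Their poses are not given: they have to be found in the camera images.
- chest: Wooden tool chest, 150 mm deep (x), 280 mm wide (y), on a 12 mm plywood board reaching 170 mm to its -y, 320 mm to its +y, 95 mm to front and back; all fixed to the bench. Origin: at bench height under the chest's centre; x points from front (handle) to rear (hinge), y towards the bolt, z up. Rim 92 mm, closed lid's top 104 mm above the bench.
- bolt (a joint): Steel barrel bolt on the board at the chest's +y side, sliding along chest -y towards the chest. Value in m: 0 fully withdrawn, 0.045 fully home in the keeper (end stop). Slides with about 2 N of friction and stays where it is left.
- bolt_knob (a point): On the axis of the bolt's upright round steel knob, 16 mm in diameter, 59 mm above the bench; the knob reaches from 37 to 80 mm above the bench. Moves with the bolt; 77 mm from the chest's side when home. Guide straps, up to 39 mm above the bench, stand on the bolt's line 30 mm beyond the knob when withdrawn and 25 mm before it when home.
- lid (a joint): Hinge of the lid, in rad: 0 closed (level), grows as the handle side rises, 1.571 standing straight upright, which is its balance point; stop at 1.95, leaning over backwards. Nearly free of friction: below upright it falls shut, past it it falls back against the stop.
- lid_hinge (a point): Middle of the hinge line, on the top rear edge of the chest, 98 mm above the bench; the hinge runs along chest y and the lid swings about it. Fixed to the chest.
- lid_handle (a point): Middle of the bar of the lid's U-shaped handle; moves with the lid. Round steel, 12 mm in diameter, 150 mm between its two arms, parallel to the hinge and 200 mm from it, in the lid's mid-plane, 50 mm clear of the lid's front edge. Lid closed: juts out level at the front, 98 mm above the bench. Lid upright: straight above the hinge. Lid 12 mm thick; with handle about 0.6 kg.
- hammer: Bystander: hammer lying on the bench to the chest's -y side, to be left alone. Origin at its underside.
- jar: Bystander: glass jar, 64 mm in diameter, 85 mm tall, behind the chest. Origin: centre of its underside.
- glue: Bystander: white glue bottle, 56 mm in diameter, 130 mm tall, behind the chest. Origin: centre of its underside.

How it is judged:
By the outcome, as a careful person would: the job done as asked, in the order asked, and still so for the second after the job is handed in, while the arm keeps its last pose, push and grip.
It also fails if it takes over 51 s, if anything falls off the work surface, if the arm or the gripper's body presses on something with over 40 N, if the wrist force passes 120 N, or if a joint passes its speed limit or range.

## Working session

There is one attempt and no reset: what is moved stays moved. The work goes in short steps, Python scripts to look and compute and a tool call to move; the robot and the scene stay as the last step left them, time stands still between calls to the robot, and variables do not carry over. Pictures are saved under pics/ and viewed, at most 10 in all, crops included, and the job is handed in when it is done.

Besides the shell and the picture viewer there is one more tool, called after "Emit:" by a JSON object that holds its "name" and its "arguments". step_arm: Moves the arm, as the interface text tells. Its arguments: {"type":"object","properties":{"deltas":{"type":"array"},"squeeze":{"type":"number"}},"required":["deltas"]}

```bash
mkdir -p pics
python3 - <<'E'
from bench import readout,cams,r
import cv2,numpy as np
s=readout.read_state()
print(s['time'],s['ee_pos'],s['eef_rot'],s['width'],s['ft_force'])
np.set_printoptions(precision=5,suppress=True)
for n in ['scene','side']:
    c=cams.camera(n); cv2.imwrite(f'pics/{n}0.png',c['img'][:,:,::-1])
    print(n,{k:v for k,v in c.items() if k!='img'})
E
```

```text
0.0 [0.13804192 0.60919079 0.24373262] [ 1.11152497e-01  9.93803088e-01 -7.37352924e-04 -3.20330108e-05] 0.08686380855603401 [-0.10170977 -0.6843457  -0.01000774]
scene {'fx': 603.1510830650464, 'fy': 603.1510830650464, 'cx': 314.71648447036534, 'cy': 246.82673361769955, 'origin': array([ 0.98643, -0.67516,  0.68761]), 'rotation': array([0.42389, 0.12329, 0.22564, 0.86845])}
side {'fx': 480.96916323393236, 'fy': 480.96916323393236, 'cx': 317.01506607114146, 'cy': 231.69361789091252, 'origin': array([0.29634, 0.66244, 0.70759]), 'rotation': array([-0.09659,  0.41802,  0.88272, -0.19165])}
```

View pics/scene0.png

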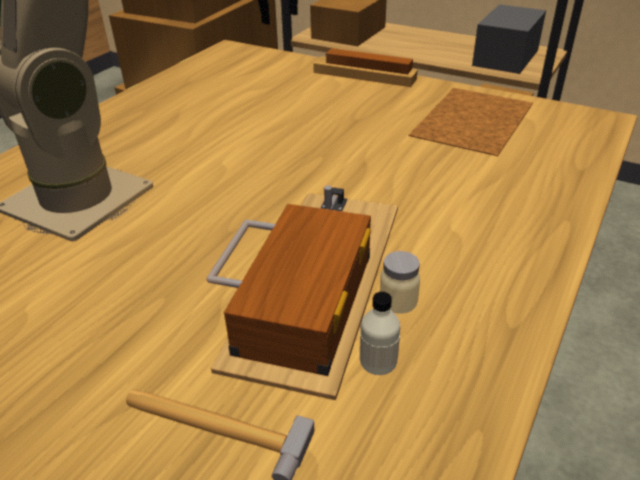

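View pics/side0.png

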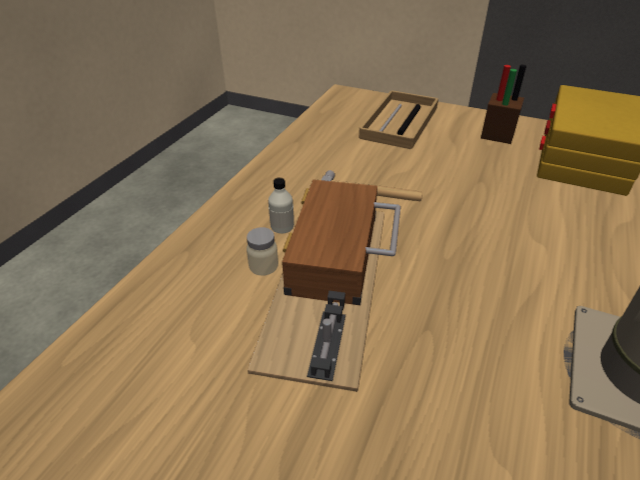

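The scene view shows the chest lid corners near (289,206), (371,213), (318,330) and (234,310). In the side view the handle bar runs from (400,206) to (396,253), and the bolt is around (328,340). I'll cast rays and zoom in on the bolt.

```bash
cat > h.py <<'E'
import numpy as np,cv2
from scipy.spatial.transform import Rotation as R
from bench import readout,cams,r
np.set_printoptions(precision=4,suppress=True)
def ray(c,uv):
    return c['origin'],R.from_quat(c['rotation']).as_matrix()@np.array([(uv[0]-c['cx'])/c['fx'],-(uv[1]-c['cy'])/c['fy'],-1.])
def onz(c,uv,z):
    o,d=ray(c,uv); return o+d*(z-o[2])/d[2]
E
python3 - <<'E'
from h import *
c=cams.camera('side'); s=cams.camera('scene')
print('scene top'); [print(onz(s,p,.104)) for p in [(289,206),(371,213),(318,330),(234,310)]]
print('side top'); [print(onz(c,p,.104)) for p in [(287,262),(366,269),(378,184),(318,182)]]
print('handle side'); [print(onz(c,p,.098)) for p in [(399,206),(396,252)]]
print('handle scene'); [print(onz(s,p,.098)) for p in [(247,223),(211,280)]]
print('board side z.012',onz(c,(257,368),.012),onz(c,(358,380),.012))
a=cv2.resize(c['img'][270:390,250:400],None,fx=5,fy=5,interpolation=cv2.INTER_CUBIC)
cv2.imwrite('pics/bolt.png',a[:,:,::-1])
E
```

```text
scene top
[0.5013 0.0558 0.104 ]
[0.6365 0.1029 0.104 ]
[ 0.6936 -0.1812  0.104 ]
[ 0.5708 -0.2035  0.104 ]
side top
[0.6258 0.0958 0.104 ]
[0.4865 0.0537 0.104 ]
[ 0.558  -0.2178  0.104 ]
[ 0.6852 -0.1705  0.104 ]
handle side
[ 0.4917 -0.1644  0.098 ]
[ 0.4526 -0.0196  0.098 ]
handle scene
[ 0.4604 -0.0142  0.098 ]
[ 0.4975 -0.162   0.098 ]
board side z.012 [0.5999 0.2655 0.012 ] [0.4351 0.2166 0.012 ]
```

View pics/bolt.png

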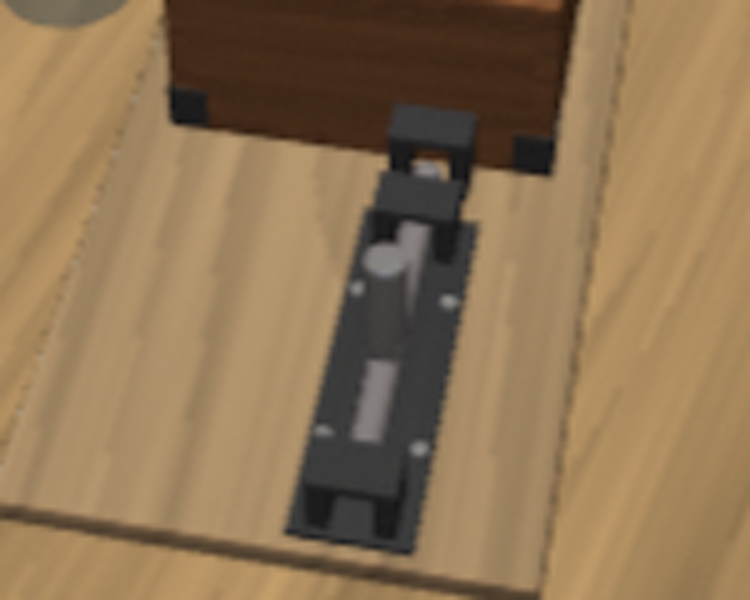

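The crop shows the withdrawn bolt, with the knob's top at about (327,322) and its foot at about (326,342) in the side view. The chest yaw is about 15.5°. Next is the first move, to above the knob.

```bash
cat >> h.py <<'E'
YAW=np.radians(15.5)
cx=np.array([np.cos(YAW),np.sin(YAW),0]); cy=np.array([-np.sin(YAW),np.cos(YAW),0])
RT=np.column_stack([cy,cx,[0,0,-1]])
def delta(p,Rt=RT):
    s=readout.read_state(); Rc=R.from_quat(s['eef_rot']).as_matrix()
    print('delta',R.from_matrix(Rc.T@Rt).as_rotvec(),Rc.T@(np.array(p)-s['ee_pos']),'at',s['ee_pos'],'t',s['time'])
E
python3 - <<'E'
from h import *
c=cams.camera('side')
a=onz(c,(326.8,322),.08);b=onz(c,(326,341.5),.037);print(a,b)
m=(a+b)/2
delta([m[0],m[1],.19])
print(cams.camera('wrist')['T_tool_cam'])
E
```

```text
[0.5093 0.1773 0.08  ] [0.5077 0.1841 0.037 ]
delta [-0.0004  0.0003  1.0775] [-0.456  -0.3363  0.0544] at [0.1381 0.6094 0.2442] t 0.25
[[-0.0001  0.963   0.2696  0.0734]
 [ 1.     -0.0001  0.001   0.0002]
 [ 0.001   0.2696 -0.963  -0.1394]
 [ 0.      0.      0.      1.    ]]
```

Emit:
{"name": "step_arm", "arguments": {"deltas": [[[0, 0, 1.0775, -0.456, -0.336, 0.054, 100], [0, 0, 1.0775, -0.456, -0.336, 0.054, 100], [0, 0, 1.0775, -0.456, -0.336, 0.054, 100], [0, 0, 1.0775, -0.456, -0.336, 0.054, 100], [0, 0, 1.0775, -0.456, -0.336, 0.054, 100], [0, 0, 1.0775, -0.456, -0.336, 0.054, 100], [0, 0, 1.0775, -0.456, -0.336, 0.054, 100], [0, 0, 1.0775, -0.456, -0.336, 0.054, 100], [0, 0, 1.0775, -0.456, -0.336, 0.054, 100], [0, 0, 1.0775, -0.456, -0.336, 0.054, 100], [0, 0, 1.0775, -0.456, -0.336, 0.054, 100], [0, 0, 1.0775, -0.456, -0.336, 0.054, 100], [0, 0, 1.0775, -0.456, -0.336, 0.054, 100], [0, 0, 1.0775, -0.456, -0.336, 0.054, 100]]]}}

```text
time: 2.05
ee_pos: [0.5082, 0.1819, 0.1907]
eef_rot: [0.605, 0.796, 0.0, -0.0]
ft_force: [0.0, -0.7, 0.8]
width: 0.0871
grip_force: 0.0
```

Run:
```python
from h import *
s=readout.read_state(); print(s['ee_pos'],s['eef_rot'],s['joint_positions'])
w=cams.camera('wrist'); cv2.imwrite('pics/w1.png',w['img'][:,:,::-1]); print(w['fx'],w['cx'],w['cy'],list(w))
delta(s['ee_pos'])
```

```text
[0.5082 0.1819 0.1907] [ 0.6048  0.7964  0.0002 -0.0001] [-0.8078  0.184   0.4264  1.7813 -0.0818  1.1934 -0.0858]
402.83892532709814 317.04089450987976 240.98003068027842 ['img', 'fx', 'fy', 'cx', 'cy', 'T_tool_cam']
delta [ 0.0002 -0.0003  0.0009] [ 0.0002 -0.     -0.    ] at [0.5083 0.1817 0.1906] t 2.1
```

View pics/w1.png

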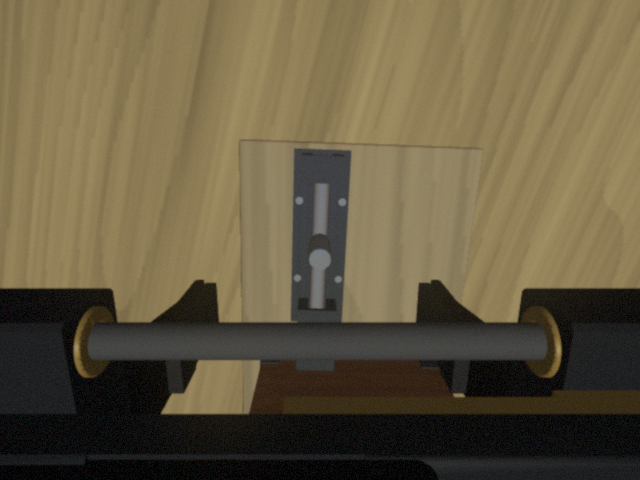

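The wrist view shows the knob's top at (320,259). The bolt rod runs from (322,184) to (316,305), and the board's end edge from (240,140) to (481,149).

```bash
cat >> h.py <<'E'
def wcam(pos,q):
    w=cams.camera('wrist'); T=np.eye(4);T[:3,:3]=R.from_quat(q).as_matrix();T[:3,3]=pos
    M=T@w['T_tool_cam']; w['origin']=M[:3,3]; w['rotation']=R.from_matrix(M[:3,:3]).as_quat(); return w
E
python3 - <<'E'
from h import *
s=readout.read_state(); w=wcam(s['ee_pos'],s['eef_rot'])
k=onz(w,(320,259),.08); print('knob',k)
a,b=onz(w,(322,184),.035),onz(w,(316.5,305),.035); d=a-b; print('rod yaw',np.degrees(np.arctan2(-d[0],d[1])),a,b)
a,b=onz(w,(241,140),.012),onz(w,(481,149),.012); d=b-a; print('edge',a,b,np.degrees(np.arctan2(d[1],d[0])))
delta([k[0],k[1],.067])
E
```

```text
knob [0.5128 0.1739 0.08  ]
rod yaw 13.128074925065311 [0.503  0.2157 0.035 ] [0.5248 0.1219 0.035 ]
edge [0.4352 0.2286 0.012 ] [0.6149 0.2716 0.012 ] 13.453960165475774
delta [ 0.0001 -0.0002  0.0007] [-0.0086  0.0022  0.1236] at [0.5084 0.1815 0.1906] t 2.15
```

Emit:
{"name": "step_arm", "arguments": {"deltas": [[[0, 0, 0.02, -0.008, 0.002, 0.04, 80], [0, 0, 0.02, -0.008, 0.002, 0.08, 60], [0, 0, 0.02, -0.008, 0.002, 0.11, 60], [0, 0, 0.02, -0.008, 0.002, 0.122, 60], [0, 0, 0.02, -0.008, 0.002, 0.122, 60], [0, 0, 0.02, -0.008, 0.002, 0.122, 10], [0, 0, 0.02, -0.008, 0.002, 0.122, 10], [0, 0, 0.02, -0.008, 0.002, 0.122, 10], [0, 0, 0.02, -0.008, 0.002, 0.122, 10], [0, 0, 0.02, -0.008, 0.002, 0.122, 10], [0, 0, 0.02, -0.008, 0.002, 0.122, 10]]], "squeeze": 15}}

```text
time: 3.52
ee_pos: [0.5123, 0.1739, 0.0686]
eef_rot: [0.613, 0.79, -0.0, -0.0]
ft_force: [-3.6, -0.7, 4.1]
width: 0.0151
grip_force: 15.0
```

Emit:
{"name": "step_arm", "arguments": {"deltas": [[[0, 0, 0, -0.01, 0, 0, 10], [0, 0, 0, -0.022, 0, 0, 10], [0, 0, 0, -0.034, 0, 0, 10], [0, 0, 0, -0.042, 0, 0, 10], [0, 0, 0, -0.045, 0, 0, 10], [0, 0, 0, -0.045, 0, 0, 10]]], "squeeze": 25}}

```text
time: 4.28
ee_pos: [0.5206, 0.1406, 0.0685]
eef_rot: [0.61, 0.792, 0.003, -0.005]
ft_force: [-14.2, 30.9, 5.2]
width: 0.0157
grip_force: 25.0
```

Emit:
{"name": "step_arm", "arguments": {"deltas": [[[0, 0, 0, 0.008, 0, 0, 10], [0, 0, 0, 0.008, 0, 0, 10]]]}}

```text
time: 4.53
ee_pos: [0.5203, 0.1411, 0.0685]
eef_rot: [0.612, 0.791, 0.0, -0.002]
ft_force: [-7.2, 8.5, 6.4]
width: 0.0153
grip_force: 25.0
```

Run:
```python
from h import *
s=readout.read_state(); print(s['ee_pos'],s['ft_force'],s['torque'])
w=wcam(s['ee_pos'],s['eef_rot'])
c=cams.camera('side')
a=cv2.resize(c['img'][230:390,240:420],None,fx=3,fy=3,interpolation=cv2.INTER_CUBIC)
b=cv2.resize(w['img'],None,fx=.4,fy=.4)
p=np.zeros((480,800,3),np.uint8);p[:,:540]=a;p[:192,540:796]=b
cv2.imwrite('pics/home.png',p[:,:,::-1])
```

```text
[0.5203 0.1411 0.0685] [-7.2054  8.4662  6.4497] [ 1.7776  1.7891 -0.0373]
```

View pics/home.png

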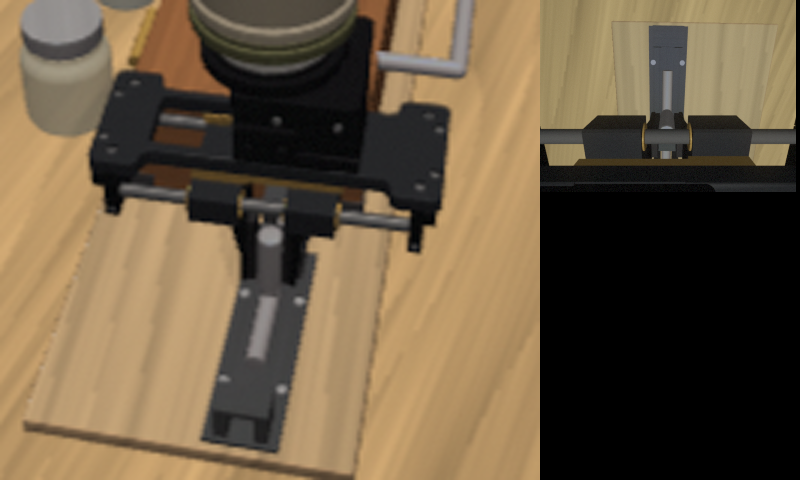

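Run:
```python
from h import *
c=cams.camera('side')
a=onz(c,(326.8,322),.08);b=onz(c,(240+270/3,230+235/3),.08);print(a,b,b-a,np.linalg.norm(b-a))
# hi-res crop
cv2.imwrite('pics/k2.png',cv2.resize(c['img'][280:380,290:370],None,fx=6,fy=6,interpolation=cv2.INTER_CUBIC)[:,:,::-1])
```

```text
[0.5093 0.1773 0.08  ] [0.5166 0.1472 0.08  ] [ 0.0073 -0.03    0.    ] 0.030893430489755985
```

View pics/k2.png

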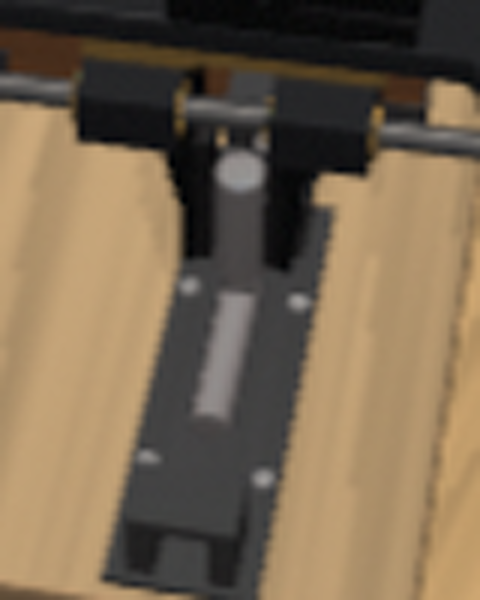

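Run:
```python
from h import *
c=cams.camera('side')
f=lambda u,v,z:onz(c,(u,v),z)
y=lambda p:p@np.array([-.245,.97,0])
n=y(f(333.6,308.5,.039)); fr=y(f(320.4,363.5,.039)); 
print('straps',n,fr,'foot0',y(f(326,341.5,.037)),'foot1',y(f(290+237/6,280+286/6,.037)))
print('rod0',y(f(323.4,358,.03)),'rod1',y(f(290+212/6,280+415/6,.03)))
print('chest centre',y(np.array([.595,-.058,0])))
for p in [(250+375/5,270+480/5)]: print(y(f(*p,.039)))
print(y(f(250+283/5,270+140/5,.012)),y(f(250+360/5,270+145/5,.012)))
```

```text
straps -0.020685238133218608 0.1015172936290153 foot0 0.05420389429188898 foot1 0.0232300426237766
rod0 0.08350461017161957 rod1 0.06505095980202487
chest centre -0.202035
0.10495958018588292
-0.06217124324617568 -0.06483517330972786
```

The knob now sits about 77 mm from the chest side and 25 mm from the near strap, and it took 31 N against the stop. The bolt is home, so I'll release it and go above the handle.

Emit:
{"name": "step_arm", "arguments": {"deltas": [[[0, 0, 0, -0.002, 0, 0, 60], [0, 0, 0, -0.002, 0, 0, 60], [0, 0, 0, -0.002, 0, 0, 60], [0, 0, 0, -0.002, 0, -0.04, 60], [0, 0, 0, -0.002, 0, -0.09, 60], [0, 0, 0, -0.002, 0, -0.14, 60], [0, 0, 0, -0.002, 0, -0.14, 60]]]}}

```text
time: 5.6
ee_pos: [0.5244, 0.1364, 0.2124]
eef_rot: [0.613, 0.79, 0.003, 0.002]
ft_force: [0.5, 0.8, -0.4]
width: 0.0517
grip_force: 0.0
```

```bash
sed -i 's/radians(15.5)/radians(14.2)/' h.py
python3 - <<'E'
from h import *
c=cams.camera('side')
delta([.476,-.09,.2])
E
```

```text
delta [ 0.0034 -0.0009  0.0023] [-0.2075 -0.1018  0.0095] at [0.5232 0.1363 0.21  ] t 5.65
```

Emit:
{"name": "step_arm", "arguments": {"deltas": [[[0, 0, 0, -0.05, -0.025, 0.01, 60], [0, 0, 0, -0.1, -0.05, 0.01, 60], [0, 0, 0, -0.15, -0.075, 0.01, 60], [0, 0, 0, -0.2, -0.102, 0.01, 60], [0, 0, 0, -0.208, -0.102, 0.01, 60], [0, 0, 0, -0.208, -0.102, 0.01, 60], [0, 0, 0, -0.208, -0.102, 0.01, 60]]]}}

```text
time: 6.52
ee_pos: [0.4752, -0.0891, 0.1979]
eef_rot: [0.612, 0.791, -0.0, -0.0]
ft_force: [-0.7, -0.6, -0.4]
width: 0.0525
grip_force: 0.0
```

Run:
```python
from h import *
s=readout.read_state(); print(s['ee_pos'],s['joint_positions'])
w=wcam(s['ee_pos'],s['eef_rot'])
cv2.imwrite('pics/w3.png',w['img'][:,:,::-1])
```

```text
[ 0.4752 -0.0891  0.1979] [-0.525   0.0374  0.6372  1.9153 -0.0236  1.1974  0.3733]
```

View pics/w3.png

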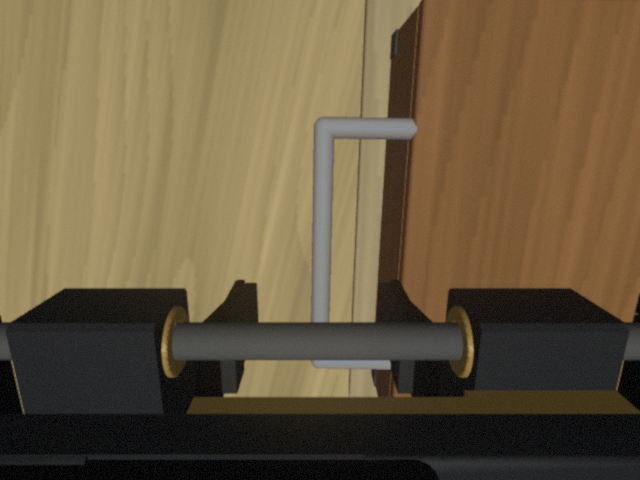

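The handle bar runs from the corner at (324,128) to the lower corner at (320,363), and the rear finger clears the lid edge.

Run:
```python
from h import *
s=readout.read_state(); w=wcam(s['ee_pos'],s['eef_rot'])
a,b=onz(w,(324,128),.098),onz(w,(320.5,363),.098); d=a-b
print(a,b,np.linalg.norm(d),'yaw',np.degrees(np.arctan2(-d[0],d[1])))
a2,b2=onz(w,(421,10),.104),onz(w,(402,280),.104); d2=a2-b2;print('lid edge yaw',np.degrees(np.arctan2(-d2[0],d2[1])))
m=(a+b)/2; print(m)
delta([m[0],m[1],.101])
```

```text
[ 0.4608 -0.0168  0.098 ] [ 0.4974 -0.165   0.098 ] 0.1526087708142865 yaw 13.861761595145541
lid edge yaw 13.96078933980949
[ 0.4791 -0.0909  0.098 ]
delta [-0.0007 -0.0001  0.0049] [-0.0026  0.0034  0.0971] at [ 0.4752 -0.0893  0.1981] t 6.625
```

Emit:
{"name": "step_arm", "arguments": {"deltas": [[[0, 0, 0.01, -0.003, 0.003, 0.04, 60], [0, 0, 0.01, -0.003, 0.003, 0.08, 60], [0, 0, 0.01, -0.003, 0.003, 0.097, 60], [0, 0, 0.01, -0.003, 0.003, 0.097, 60], [0, 0, 0.01, -0.003, 0.003, 0.097, 5], [0, 0, 0.01, -0.003, 0.003, 0.097, 5], [0, 0, 0.01, -0.003, 0.003, 0.097, 5], [0, 0, 0.01, -0.003, 0.003, 0.097, 5], [0, 0, 0.01, -0.003, 0.003, 0.097, 5]]], "squeeze": 20}}

```text
time: 7.75
ee_pos: [0.4787, -0.0928, 0.1016]
eef_rot: [0.617, 0.787, 0.0, -0.0]
ft_force: [-0.5, -0.6, 2.1]
width: 0.0113
grip_force: 20.0
```

Run:
```python
from h import *
s=readout.read_state(); print(s['ee_pos'],s['eef_rot'],s['ft_force'],s['joint_positions'])
```

```text
[ 0.4787 -0.0928  0.1016] [ 0.6172  0.7868  0.0001 -0.    ] [-0.5035 -0.6248  2.105 ] [-0.4889  0.1852  0.6429  2.0101 -0.1329  0.9867  0.4599]
```

Emit:
{"name": "step_arm", "arguments": {"deltas": [[[0, 0, 0, 0, 0.0003, -0.0105, 5], [0, 0, 0, 0, 0.002, -0.028, 5], [0, 0, 0, 0, 0.005, -0.045, 5], [0, 0, 0, 0, 0.01, -0.062, 5], [0, 0, 0, 0, 0.016, -0.078, 5], [0, 0, 0, 0, 0.0235, -0.094, 5], [0, 0, 0, 0, 0.0325, -0.109, 5], [0, 0, 0, 0, 0.0425, -0.123, 5], [0, 0, 0, 0, 0.0535, -0.1365, 5], [0, 0, 0, 0, 0.066, -0.1485, 5], [0, 0, 0, 0, 0.0795, -0.1595, 5], [0, 0, 0, 0, 0.091, -0.1675, 5], [0, 0, 0, 0, 0.1, -0.173, 5], [0, 0, 0, 0, 0.1, -0.173, 5]]]}}

```text
time: 9.5
ee_pos: [0.5759, -0.0696, 0.2775]
eef_rot: [0.617, 0.787, 0.0, 0.0]
ft_force: [-13.3, -1.0, 17.5]
width: 0.0111
grip_force: 20.0
```

Run:
```python
from h import *
p0=np.array([0.4787,-0.0928,0.1016]);YAW=np.radians(13.9)
hinge=p0+.2*np.array([np.cos(YAW),np.sin(YAW),0])
s=readout.read_state(); d=s['ee_pos']-p0; cx=np.array([np.cos(YAW),np.sin(YAW),0])
print(d@cx,d[2],s['eef_rot'],s['ft_force'],s['torque'],s['width'],np.hypot(.2-d@cx,d[2]))
delta(hinge+[0,0,.2],R.from_quat(s['eef_rot']).as_matrix())
c=cams.camera('side'); cv2.imwrite('pics/l60.png',c['img'][:,:,::-1])
```

```text
0.09995278588428963 0.17585115289157807 [0.6174 0.7866 0.0001 0.0002] [-13.2959  -0.9625  17.499 ] [-0.371   2.8517  0.0031] 0.011135168885148202 0.20231923543156238
delta [0. 0. 0.] [ 0.0011  0.1001 -0.0241] at [ 0.5759 -0.0696  0.2775] t 9.5
```

View pics/l60.png

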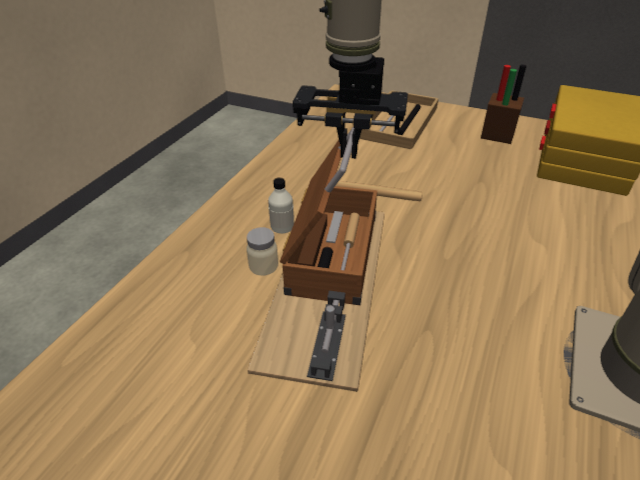

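At about 60° the lid hangs in the grip and the knob still sits next to its strap. The force is radial, so the path radius is about 3 mm short. I'll relieve that while going upright.

Emit:
{"name": "step_arm", "arguments": {"deltas": [[[0, 0, 0, 0, 0.006, -0.007, 5], [0, 0, 0, 0, 0.016, -0.0125, 5], [0, 0, 0, 0, 0.0305, -0.018, 5], [0, 0, 0, 0, 0.0475, -0.023, 5], [0, 0, 0, 0, 0.0615, -0.0265, 5], [0, 0, 0, 0, 0.0755, -0.0285, 5], [0, 0, 0, 0, 0.086, -0.0295, 5], [0, 0, 0, 0, 0.093, -0.03, 5], [0, 0, 0, 0, 0.0965, -0.03, 5], [0, 0, 0, 0, 0.099, -0.03, 5], [0, 0, 0, 0, 0.1, -0.03, 5], [0, 0, 0, 0, 0.1, -0.03, 5], [0, 0, 0, 0, 0.1, -0.03, 5], [0, 0, 0, 0, 0.1, -0.03, 5]]]}}

```text
time: 11.3
ee_pos: [0.6731, -0.0461, 0.3047]
eef_rot: [0.618, 0.787, -0.0, 0.001]
ft_force: [0.1, -5.5, 0.4]
width: 0.0111
grip_force: 20.0
```

Run:
```python
from h import *
p0=np.array([0.4787,-0.0928,0.1016]);YAW=np.radians(13.9)
s=readout.read_state(); d=s['ee_pos']-p0; cx=np.array([np.cos(YAW),np.sin(YAW),0])
print(d@cx,d[2],s['eef_rot'],s['ft_force'],s['torque'],s['width'],np.abs(s['joint_vel']).max())
a=cams.camera('scene')['img'][60:380,180:480];b=cams.camera('side')['img'][60:380,220:470]
p=np.hstack([a,b]);cv2.imwrite('pics/up.png',cv2.resize(p,None,fx=1.45,fy=1.45)[:,:,::-1])
```

```text
0.19996055304812713 0.20314412628612424 [ 0.6176  0.7865 -0.0004  0.0005] [ 0.0774 -5.5428  0.4307] [-1.3291  0.0601 -0.0444] 0.01108022505106785 0.001616849378142565
```

View pics/up.png

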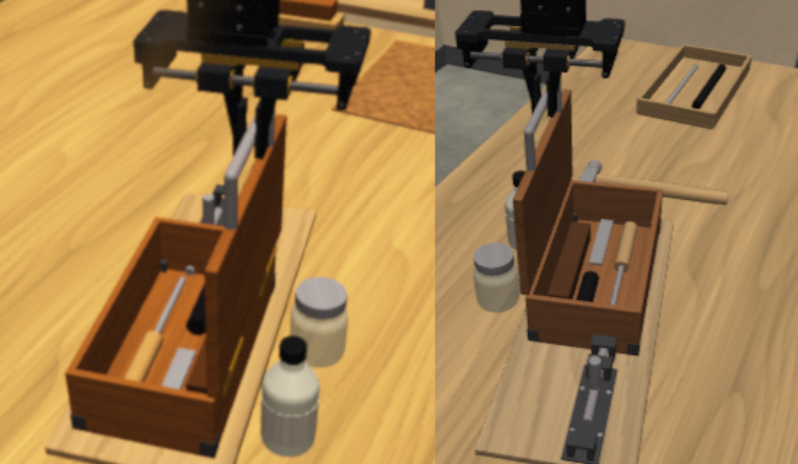

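The lid is upright: the bar is exactly 200 mm behind its closed position, held still, with no vertical load. The bolt is still home and the bystanders haven't moved, so I'm handing it in.

```bash
python3 -c "
from bench import r
print(r.close_job())"
```

```text
the job is handed in; nothing more can be done
None
```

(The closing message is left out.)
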